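# Clear the pile on the art-room desk into the colour-coded trays

### The arm

A 6-joint arm with a two-finger parallel gripper is mounted at the origin on the work surface. World frame = base frame: x ahead of the robot, y to its left, z up, the work surface at z = 0. Lengths are in m, angles in rad, forces in N, time in s.
With the tool pointing down it reaches from about 0.3 to 0.775 m from the base axis. Payload 14.6 kg.
Tool frame: the origin (TCP) lies midway between the tips of the shut fingers; the grasp point (between the pads) lies 19 mm behind it; z points along the fingers, y is the line along which they close (so a half turn about z gives the same grasp; the last joint's range is limited). The gripper opens to 85 mm and grips with 20 to 120 N. Pads are 22 mm wide; open, the fingers measure 114 mm over their backs; the gripper's body (76 mm by 85 mm) begins 54 mm behind the grasp point. The pads swing forward as they close: fully open they stand 13 mm farther back than shut.
Start: joints at [-1.229, 0.3, 1.521, -0, 1.321, -0.067], TCP at [0.219, -0.505, 0.231] pointing down, gripper open.
Joint ranges: [-3.03, 3.03], [-0.79, 2.21], [0.23, 2.52], [-1.04, 4.18], [0, 3.07], [-2.55, 2.55]. Speed limits (rad/s): [2.22, 2.22, 2.57, 3.14, 3.14, 3.14].

### API

Orientations are given as a unit quaternion [w, x, y, z].
In Python, from bench import monitor, cams, manip gives the robot as it stands.
- The arm moves only by the tool carry_out, never from a script. Its argument "motion" is a list of rows, each an object with "delta_pos": the shift along the tool's x, y, z as a fraction of full scale, a list of three; "turn": the turn, a rotation vector about the tool's x, y, z as a fraction of full scale, a list of three. A call has 1 to 20 rows; each row shifts and turns the commanded pose from where the row before left it, along the tool's axes as they then stand; what a row does not reach is not made up. Full scale, the value 1, is 10 cm for a shift and 2 pi rad for a turn. A row lasts 1/10 s, in which the tool goes at most 50 mm and 8.59 degrees, less where a joint would pass 70% of its speed; a pose out of reach is approached as far as the arm can. A call with a number of a shift or a turn outside -1 to 1 is refused whole. A call with a gripper value outside its range is refused whole. "hand" is the opening, from 0 (shut) to 1 (fully open), set as the call begins (left out, the last holds). The fingers move at their own pace and stop on an object; "force" is the grip in N (left out, the last holds). Time passes only in rows, so rows that do not move let the fingers close. It gives the time, the measured TCP pose, the force, the opening and the grip force at its end, in the units of the state.
- monitor.get_obs(): the state, without advancing time (a new reading comes with each control period).
- cams.camera(name): name is "scene" or "top" or "wrist"; returns a dict with "pixels" (480x640x3 uint8, red, green, blue), "K" (3x3 intrinsics, pixels), "extrinsics" (4x4, takes a point from world to camera coordinates). Camera axes: x right, y up, looking along -z (the intrinsics and any distortion apply to the point x, -y, -z); pixel columns grow to the right and rows downward; lengths in m; the calibration is good to about 2 mm. A picture is of the moment at which its call begins. There is no depth.
- manip.job_done(): hands the job in; it is judged then, once.
The state is a dict: "time_s": time; "joints": joint angles; "joint_velocities": joint speeds; "joint_efforts": joint torques, N m; "eef_pos": TCP position; "eef_rot": TCP orientation; "wrist_force": force on the tool from outside, world axes, zero at the start; "moment": the same for the moment, N m; "gripper_width": finger opening in m; "finger_force": force on a finger pad.
Only numpy, scipy, OpenCV 4.12 (cv2) and the standard library are available. Lean on these libraries where they do the work, as an engineer would, in place of code of your own. Each camera call takes 0.05 s, during which the arm holds its last target. There are 200 camera calls.

### The job

Take the pile on the desk apart and put each thing into the tray of its own colour: the yellow stapler, the pink note block, the orange note block and the blue pencil tin. Each must lie flat on its tray's floor, right way up, inside the lip and lined up with the tray (either way round). Leave the paint pot standing where it is.

Things in the scene. Friction and masses are not known exactly. Their poses are not given: they have to be found in the camera images.
- stapler: Yellow stapler, upright on its flat base on top of the pile, bridging both note blocks, centred over the tin and parallel to it. Base 130 (x) x 32 (y) x 8 mm (z); above it a body 24 to 28 mm wide, 40 mm high overall at the middle, 45 mm at most. Origin: centre of the base's underside; x along its length, z up. 0.12 to 0.22 kg. Grip it across its width at the middle.
- pink_notes: Pink note block, rigid, 50 (x) x 64 (y) x 25 mm (z), origin at the centre of its underside, z up. It starts on one half of the tin's lid, centre 50 mm from the tin's centre along the tin's length, its x along that length; a 50 mm gap separates it from the other block. Which block is on which half varies. 0.05 to 0.1 kg.
- orange_notes: Orange note block, the same as the pink one but orange, on the other half of the tin's lid.
- tin: Blue closed flat pencil tin, 186 (x) x 60 (y) x 22 mm (z), with a flat lid that does not open; the bottom of the pile, on the desk. Origin at the centre of its underside, x along its length, z up. 0.13 to 0.25 kg.
- yellow_tray: Fixed tray, z up from the desk, origin at the centre of its underside on the desk. Its floor (a paler shade than the lip) is 3 mm thick; the lip all round is 4 mm thick and 8 mm high above the desk. Yellow, for the stapler; inside 156 (x) x 58 (y) mm, x along its length.
- pink_tray: Fixed tray, z up from the desk, origin at the centre of its underside on the desk. Its floor (a paler shade than the lip) is 3 mm thick; the lip all round is 4 mm thick and 8 mm high above the desk. Pink, for the pink note block; inside 76 (x) x 90 (y) mm, so the block's 50 mm side goes along the tray's 76 mm side.
- orange_tray: Fixed tray, z up from the desk, origin at the centre of its underside on the desk. Its floor (a paler shade than the lip) is 3 mm thick; the lip all round is 4 mm thick and 8 mm high above the desk. Orange, for the orange note block; inside 76 (x) x 90 (y) mm, so the block's 50 mm side goes along the tray's 76 mm side.
- blue_tray: Fixed tray, z up from the desk, origin at the centre of its underside on the desk. Its floor (a paler shade than the lip) is 3 mm thick; the lip all round is 4 mm thick and 8 mm high above the desk. Blue, for the pencil tin; inside 212 (x) x 86 (y) mm, x along its length.
- paint_pot: Loose white paint pot with a purple lid, diameter 45 mm, 58 mm high, standing between the two note trays. Origin at the centre of its underside, z up. Not to be moved.
Mind the look-alikes: they are no part of the job. What is meant by the pink_tray is not brown, and is the smaller of those in its own colour. Leave any black look-alike of the orange_notes alone.

How it is judged:
By the outcome, as a careful person would: the job done as asked, in the order asked, and still so for the second after the job is handed in, with the robot touching nothing.
It also fails if it takes over 106 s, if anything falls off the work surface, if the arm or the gripper's body presses on something with over 40 N, if the wrist force passes 120 N, or if a joint passes its speed limit or range.

## Working session

There is one attempt and no reset: what is moved stays moved. The work goes in short steps, Python scripts to look and compute and a tool call to move; the robot and the scene stay as the last step left them, time stands still between calls to the robot, and variables do not carry over. Pictures are saved under pics/ and viewed, at most 14 in all, crops included, and the job is handed in when it is done.

Besides the shell and the picture viewer there is one more tool, called after "Call:" by a JSON object that holds its "name" and its "arguments". carry_out: Moves the arm, as the interface text tells. Shift numbers are shares of 10 cm and turn numbers shares of 2 pi rad, none past 1 either way. Its arguments: {"type":"object","properties":{"motion":{"type":"array","items":{"type":"object","properties":{"delta_pos":{"type":"array","items":{"type":"number","minimum":-1,"maximum":1}},"turn":{"type":"array","items":{"type":"number","minimum":-1,"maximum":1}}}}},"hand":{"type":"number"},"force":{"type":"number"}},"required":["motion"]}

```bash
mkdir -p pics; python3 - <<'E'
from bench import monitor,cams
import cv2,numpy as np
o=monitor.get_obs();print(o)
for n in("top","scene"):
    c=cams.camera(n);cv2.imwrite(f"pics/{n}0.png",c["pixels"][:,:,::-1]);print(n,c["K"],c["extrinsics"],[k for k in c])
E
```

```text
{'time_s': 0.0, 'joints': array([-1.22861133e+00,  3.00511005e-01,  1.52158065e+00, -1.69844408e-05,
        1.32069264e+00, -6.66181567e-02]), 'joint_velocities': array([-1.38170934e-03,  1.75717466e-03, -6.81680967e-04, -7.68885750e-04,
       -6.97597721e-05,  1.24929128e-03]), 'joint_efforts': array([ 9.03985092e-04, -5.43494833e+01, -3.61790979e+01, -3.54425038e-05,
        3.97882963e-03, -1.31258690e-05]), 'eef_pos': array([ 0.21853795, -0.50446694,  0.2306996 ]), 'eef_rot': array([-5.89044897e-04,  9.79182027e-01,  2.02983258e-01, -8.99836007e-05]), 'wrist_force': array([-0.05766486, -0.68211858,  0.1334959 ]), 'moment': array([0.0058421 , 0.05272516, 0.00185515]), 'finger_force': 0.0, 'gripper_width': 0.08566064577966999}
top [[623.23555264   0.         318.88263145]
 [  0.         623.23555264 239.12826263]
 [  0.           0.           1.        ]] [[-0.02105303 -0.99944458 -0.02583213 -0.02307494]
 [ 0.98464618 -0.02520584  0.17273263 -0.4536532 ]
 [-0.17328781 -0.02179896  0.98462995 -1.33283647]
 [ 0.          0.          0.          1.        ]] ['pixels', 'K', 'extrinsics']
scene [[538.37264241   0.         315.86924642]
 [  0.         538.37264241 244.41755242]
 [  0.           0.           1.        ]] [[-0.2918019   0.95630139 -0.01842025  0.1899053 ]
 [-0.68061065 -0.19407067  0.70647414  0.25562015]
 [ 0.67202737  0.21868752  0.7074991  -1.80269892]
 [ 0.          0.          0.          1.        ]] ['pixels', 'K', 'extrinsics']
```

View pics/top0.png

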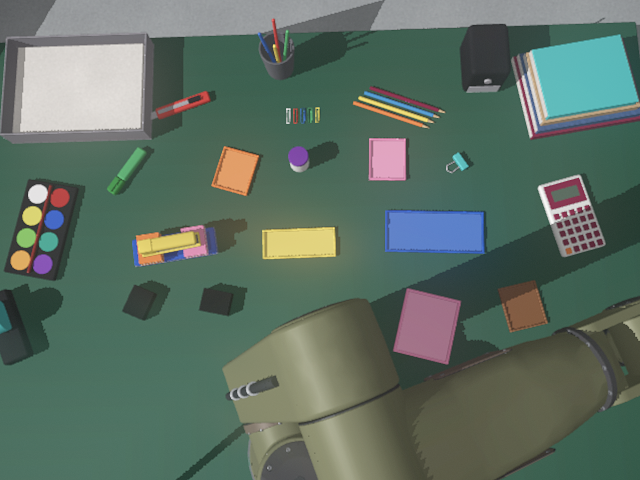

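View pics/scene0.png

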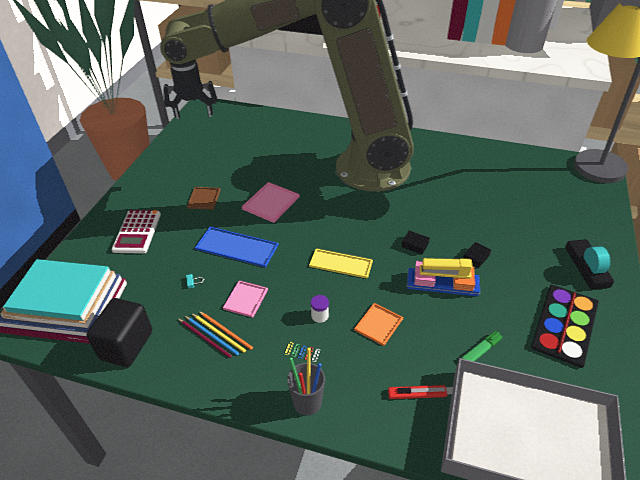

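Top view: the pile is at (175,245) with orange on the left and pink on the right. The trays are orange (236,170), pink (388,159), yellow (299,243) and blue (436,231), and the pot is at (299,158). The large pink tray, brown tray and black blocks are decoys. The scene view agrees.

```bash
cat > h.py <<'E'
import cv2,numpy as np
from bench import monitor,cams
def rays(c,uv,z):
    uv=np.asarray(uv,float).reshape(-1,2);K=c["K"];E=c["extrinsics"];R=E[:3,:3];C=-R.T@E[:3,3]
    d=np.c_[(uv[:,0]-K[0,2])/K[0,0],-(uv[:,1]-K[1,2])/K[1,1],-np.ones(len(uv))]@R
    return C+d*((z-C[2])/d[:,2])[:,None]
H={'yellow':(22,34),'orange':(6,17),'pink':(150,176),'blue':(105,125),'purple':(130,149)}
def mask(c,col,roi,smin=70,vmin=60):
    h=cv2.cvtColor(c["pixels"],cv2.COLOR_RGB2HSV);a,b=H[col]
    m=cv2.inRange(h,(a,smin,vmin),(b,255,255));k=np.zeros_like(m);x0,y0,x1,y1=roi;k[y0:y1,x0:x1]=255
    return m&k
def rect(c,m,z):
    "centre, sizes mm, long-side angle deg of the min-area rectangle on plane z"
    cs=cv2.findContours(m,cv2.RETR_EXTERNAL,cv2.CHAIN_APPROX_NONE)[0];p=max(cs,key=cv2.contourArea)
    P=rays(c,p,z)[:,:2]*1000
    (x,y),(w,h),_=r=cv2.minAreaRect(P.astype(np.float32));B=cv2.boxPoints(r)
    e=[B[1]-B[0],B[2]-B[1]];e=max(e,key=np.linalg.norm)
    return np.round([x,y,max(w,h),min(w,h),np.degrees(np.arctan2(e[1],e[0]))%180],1)
E
python3 - <<'E'
from h import *
c=cams.camera("top");E=c["extrinsics"];print(-E[:3,:3].T@E[:3,3])
for n,col,roi,z in [("ytray","yellow",(255,220,345,265),.008),("ptray","pink",(360,130,415,190),.008),("otray","orange",(205,140,265,200),.008),("btray","blue",(375,200,495,262),.008),
 ("stapler","yellow",(130,225,225,262),.087),("pink","pink",(170,220,225,262),.047),("orange","orange",(128,225,170,270),.047),("tin","blue",(125,220,225,275),.022),("pot","purple",(285,145,315,165),.058)]:
    m=mask(c,col,roi)
    if n=="tin": m=cv2.morphologyEx(m|mask(c,"pink",roi)|mask(c,"orange",roi)|mask(c,"yellow",roi),cv2.MORPH_CLOSE,np.ones((5,5)))
    print(n,rect(c,m,z),cv2.countNonZero(m))
im=c["pixels"][205:285,115:235,::-1]
cv2.imwrite("pics/crop.png",cv2.resize(im,None,fx=6,fy=6,interpolation=cv2.INTER_CUBIC))
E
```

```text
[ 0.21523778 -0.06355129  1.39011534]
ytray [451.7  12.7 166.8  70.   90.7] 2256
ptray [ 641.7 -193.6  100.4   83.   178. ] 542
otray [624.4 157.3 102.   87.5 162.7] 1614
btray [ 470.3 -292.4  221.    96.7   87.4] 4188
stapler [443.6 286.4 132.3  36.9  99.3] 985
pink [454.5 241.5  69.1  52.7   8.6] 373
orange [416.2 337.1  57.7  27.6  83.8] 339
tin [452.7 292.3 186.9  70.7  97.9] 2418
pot [640.9   9.5  42.3  41.8  89. ] 303
```

View pics/crop.png

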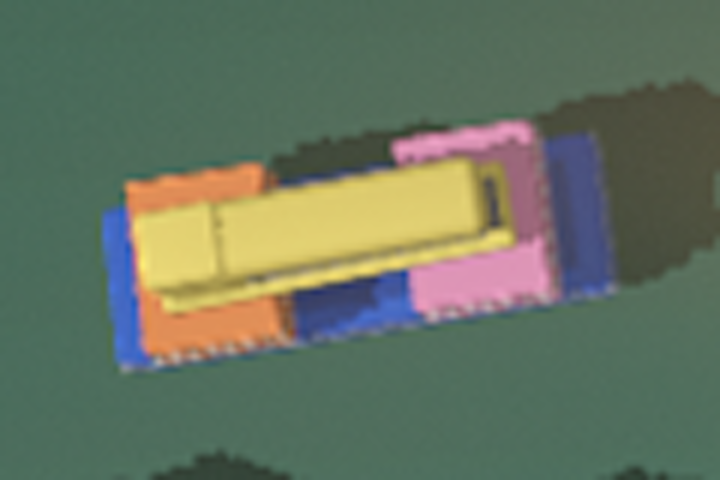

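Crop: tin corners at full-frame pixels about (135.3,266.7), (217.5,253.3), (132.2,240) and (214.5,227). The pink block is on the right half and the stapler is parallel to the tin.

```bash
cat >> h.py <<'E'
from scipy.spatial.transform import Rotation as Ro
def plan(*way,alpha=None):
    "tool-frame numbers: turn about tool z first, then shift to each world waypoint (mm)"
    o=monitor.get_obs();p=o["eef_pos"]*1000;q=o["eef_rot"];R=Ro.from_quat([q[1],q[2],q[3],q[0]]).as_matrix()
    a=np.degrees(np.arctan2(R[1,0],R[0,0]));print("t %.1f pos"%o["time_s"],p.round(1),"alpha %.1f tilt %.2f"%(a,np.degrees(np.arccos(-R[2,2]))),"F",o["wrist_force"].round(1),"w %.4f"%o["gripper_width"],"q6 %.2f"%o["joints"][5])
    if alpha is not None: print("turn z total %.4f"%(-(alpha-a)/360)); a=alpha
    t=np.radians(a)
    for w in way:
        d=np.array(w)-p;p=np.array(w);print(w,"delta total",np.round([(d[0]*np.cos(t)+d[1]*np.sin(t))/100,(d[0]*np.sin(t)-d[1]*np.cos(t))/100,-d[2]/100],3))
E
python3 - <<'E'
from h import *
c=cams.camera("top")
P=rays(c,[(135.3,266.7),(217.5,253.3),(214.5,227),(132.2,240)],.022)[:,:2]*1000
print(P.round(1),P.mean(0)); print([np.linalg.norm(P[i]-P[i-1]) for i in range(4)])
d=P[0]-P[1]+P[3]-P[2];print(np.degrees(np.arctan2(d[1],d[0])))
plan((450,-100,230),(450,288,180),alpha=98.5)
E
```

```text
[[404.1 377.3]
 [429.7 193.5]
 [489.7 200.7]
 [464.8 386.2]] [447.06815252 289.43140184]
[np.float64(61.30520217413039), np.float64(185.60301501540343), np.float64(60.38867125673431), np.float64(187.13916590537167)]
97.79302884736678
t 0.2 pos [ 218.6 -504.6  231. ] alpha 23.4 tilt 0.04 F [0.1 0.4 0.3] w 0.0854 q6 -0.07
turn z total -0.2085
(450, -100, 230) delta total [3.659 2.887 0.01 ]
(450, 288, 180) delta total [3.837 0.574 0.5  ]
```

Call:
{"name": "carry_out", "arguments": {"motion": [{"turn": [0,0,-0.0207]},{"turn": [0,0,-0.0207]},{"turn": [0,0,-0.0207]},{"turn": [0,0,-0.0207]},{"turn": [0,0,-0.0207]},{"turn": [0,0,-0.0207]},{"turn": [0,0,-0.0207]},{"turn": [0,0,-0.0207]},{"turn": [0,0,-0.0207]},{"turn": [0,0,-0.0207]},{}], "hand": 1, "force": 40}}

```text
validation failed for argument at $.mo...
```

```bash
python3 -c "
from h import *
plan((450,-100,230),(447,230,200))"
```

```text
t 0.2 pos [ 218.6 -504.6  231. ] alpha 23.4 tilt 0.04 F [0.1 0.4 0.3] w 0.0854 q6 -0.07
(450, -100, 230) delta total [ 3.732 -2.792  0.01 ]
(447, 230, 200) delta total [ 1.284 -3.04   0.3  ]
```

Call:
{"name": "carry_out", "arguments": {"motion": [{"delta_pos": [0,0,0],"turn": [0,0,-0.0207]},{"delta_pos": [0,0,0],"turn": [0,0,-0.0207]},{"delta_pos": [0,0,0],"turn": [0,0,-0.0207]},{"delta_pos": [0,0,0],"turn": [0,0,-0.0207]},{"delta_pos": [0,0,0],"turn": [0,0,-0.0207]},{"delta_pos": [0,0,0],"turn": [0,0,-0.0207]},{"delta_pos": [0,0,0],"turn": [0,0,-0.0207]},{"delta_pos": [0,0,0],"turn": [0,0,-0.0207]},{"delta_pos": [0,0,0],"turn": [0,0,-0.0207]},{"delta_pos": [0,0,0],"turn": [0,0,-0.0207]},{"delta_pos": [0,0,0],"turn": [0,0,0]},{"delta_pos": [0,0,0],"turn": [0,0,0]}], "hand": 1, "force": 40}}

```text
time_s: 1.4
eef_pos: [0.2186, -0.5046, 0.2312]
eef_rot: [-0.0, 0.658, 0.753, 0.0]
wrist_force: [-1.0, -1.0, 0.0]
gripper_width: 0.0855
finger_force: 0.0
```

```bash
python3 -c "
from h import *
plan((450,-100,230),(447,230,200))"
```

```text
t 1.4 pos [ 218.6 -504.6  231.2] alpha 97.7 tilt 0.01 F [-1. -1.  0.] w 0.0855 q6 -1.36
(450, -100, 230) delta total [3.699 2.837 0.012]
(447, 230, 200) delta total [3.274 0.414 0.3  ]
```

Call:
{"name": "carry_out", "arguments": {"motion": [{"delta_pos": [0.336,0.258,0],"turn": [0,0,0]},{"delta_pos": [0.336,0.258,0],"turn": [0,0,0]},{"delta_pos": [0.336,0.258,0],"turn": [0,0,0]},{"delta_pos": [0.336,0.258,0],"turn": [0,0,0]},{"delta_pos": [0.336,0.258,0],"turn": [0,0,0]},{"delta_pos": [0.336,0.258,0],"turn": [0,0,0]},{"delta_pos": [0.336,0.258,0],"turn": [0,0,0]},{"delta_pos": [0.336,0.258,0],"turn": [0,0,0]},{"delta_pos": [0.336,0.258,0],"turn": [0,0,0]},{"delta_pos": [0.336,0.258,0],"turn": [0,0,0]},{"delta_pos": [0.336,0.258,0],"turn": [0,0,0]},{"delta_pos": [0.41,0.052,0.037],"turn": [0,0,0]},{"delta_pos": [0.41,0.052,0.037],"turn": [0,0,0]},{"delta_pos": [0.41,0.052,0.037],"turn": [0,0,0]},{"delta_pos": [0.41,0.052,0.037],"turn": [0,0,0]},{"delta_pos": [0.41,0.052,0.037],"turn": [0,0,0]},{"delta_pos": [0.41,0.052,0.037],"turn": [0,0,0]},{"delta_pos": [0.41,0.052,0.037],"turn": [0,0,0]},{"delta_pos": [0.41,0.052,0.037],"turn": [0,0,0]},{"delta_pos": [0,0,0],"turn": [0,0,0]}]}}

```text
time_s: 3.4
eef_pos: [0.4438, 0.2347, 0.201]
eef_rot: [-0.0, 0.656, 0.754, -0.0]
wrist_force: [-0.3, -1.1, 0.3]
gripper_width: 0.0853
finger_force: 0.0
```

```bash
python3 - <<'E'
from h import *
c=cams.camera("wrist");cv2.imwrite("pics/w1.png",c["pixels"][:,:,::-1]);E=c["extrinsics"];print(-E[:3,:3].T@E[:3,3],E[:3,:3].round(2).tolist())
plan((447,289.4,110),(447,289.4,56))
E
```

```text
[0.43534922 0.30179947 0.34268297] [[0.99, 0.14, -0.0], [-0.13, 0.95, -0.27], [-0.03, 0.27, 0.96]]
t 3.5 pos [444.  232.8 201.2] alpha 97.9 tilt 0.05 F [-0.1 -0.5 -0.3] w 0.0851 q6 0.27
(447, 289.4, 110) delta total [0.556 0.108 0.912]
(447, 289.4, 56) delta total [0.   0.   0.54]
```

View pics/w1.png

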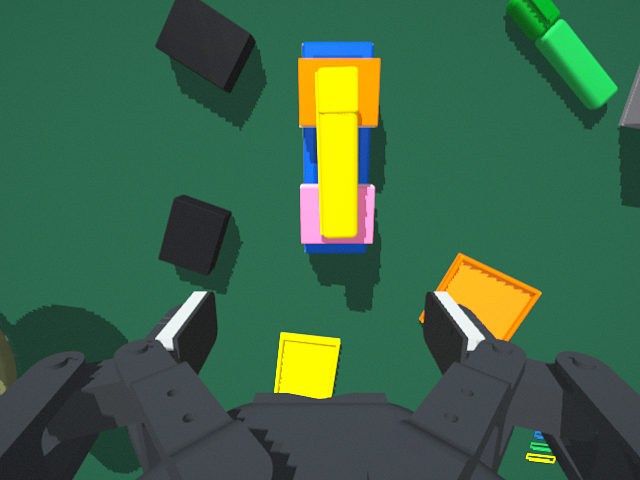

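Wrist view: the stapler runs along the image vertical (337,67) to (338,237), with orange at (339,92), pink at (338,214), and tin ends at rows 42 and 252. The pile is in line with the tool.

```bash
python3 - <<'E'
from h import *
c=cams.camera("wrist")
for n,col,z in [("stap","yellow",.087),("orange","orange",.047),("pink","pink",.047)]:
    print(n,rect(c,mask(c,col,(290,30,395,260)),z))
P=rays(c,[(302,42),(373,42),(366,252),(305,252)],.022)[:,:2]*1000;print(P.round(1),P.mean(0))
E
```

```text
stap [448.8 292.  119.6  29.5  99.6]
orange [467.9 343.4  49.9  16.4  98.2]
pink [457.9 242.3  64.2  51.1   7.9]
[[409.3 375.7]
 [467.6 383.8]
 [493.5 202.9]
 [435.  194.7]] [451.35472973 289.2470212 ]
```

Call:
{"name": "carry_out", "arguments": {"motion": [{"delta_pos": [0.281,0.07,0.1],"turn": [0,0,0]},{"delta_pos": [0.281,0.07,0.1],"turn": [0,0,0]},{"delta_pos": [0,0,0.3],"turn": [0,0,0]},{"delta_pos": [0,0,0.3],"turn": [0,0,0]},{"delta_pos": [0,0,0.3],"turn": [0,0,0]},{"delta_pos": [0,0,0.2],"turn": [0,0,0]},{"delta_pos": [0,0,0.14],"turn": [0,0,0]},{"delta_pos": [0,0,0],"turn": [0,0,0]},{"delta_pos": [0,0,0],"turn": [0,0,0]}]}}

```text
time_s: 4.4
eef_pos: [0.4512, 0.2886, 0.0585]
eef_rot: [0.0, 0.657, 0.754, 0.0]
wrist_force: [0.4, 0.6, 0.5]
gripper_width: 0.0859
finger_force: 0.0
```

Call:
{"name": "carry_out", "arguments": {"motion": [{"delta_pos": [0,0,0],"turn": [0,0,0]},{"delta_pos": [0,0,0],"turn": [0,0,0]},{"delta_pos": [0,0,0],"turn": [0,0,0]},{"delta_pos": [0,0,0],"turn": [0,0,0]},{"delta_pos": [0,0,0],"turn": [0,0,0]},{"delta_pos": [0,0,0],"turn": [0,0,0]},{"delta_pos": [0,0,0],"turn": [0,0,0]},{"delta_pos": [0,0,0],"turn": [0,0,0]}], "hand": 0, "force": 40}}

```text
time_s: 5.2
eef_pos: [0.4509, 0.289, 0.0582]
eef_rot: [0.0, 0.656, 0.754, 0.0]
wrist_force: [0.0, 0.7, 6.4]
gripper_width: 0.0274
finger_force: 39.6
```

Call:
{"name": "carry_out", "arguments": {"motion": [{"delta_pos": [0,0,-0.1],"turn": [0,0,0]},{"delta_pos": [0,0,-0.2],"turn": [0,0,0]},{"delta_pos": [0,0,-0.35],"turn": [0,0,0]},{"delta_pos": [0,0,-0.35],"turn": [0,0,0]},{"delta_pos": [0,0,0],"turn": [0,0,0.01]},{"delta_pos": [0,0,0],"turn": [0,0,0.01]},{"delta_pos": [0,0,0],"turn": [0,0,0]},{"delta_pos": [0,0,0],"turn": [0,0,0]}]}}

```text
time_s: 6.0
eef_pos: [0.4505, 0.2887, 0.1577]
eef_rot: [-0.0, 0.702, 0.712, -0.0]
wrist_force: [-0.3, -1.4, -0.4]
gripper_width: 0.0273
finger_force: 39.3
```

```bash
python3 - <<'E'
from h import *
c=cams.camera("wrist");cv2.imwrite("pics/w2.png",c["pixels"][:,:,::-1])
plan((452,12.7,120),(452,12.7,14.5))
c=cams.camera("top")
roi=(120,215,235,275)
for n,col in [("orange","orange"),("pink","pink")]: print(n,rect(c,mask(c,col,roi),.047))
E
```

```text
t 6.0 pos [450.5 288.7 157.7] alpha 90.8 tilt 0.02 F [ 0.5 -0.4 -1. ] w 0.0275 q6 0.49
(452, 12.7, 120) delta total [-2.76  -0.025  0.377]
(452, 12.7, 14.5) delta total [0.    0.    1.055]
orange [454.8 252.    0.    0.    0. ]
pink [454.  241.2  68.4  52.5   7.6]
```

View pics/w2.png

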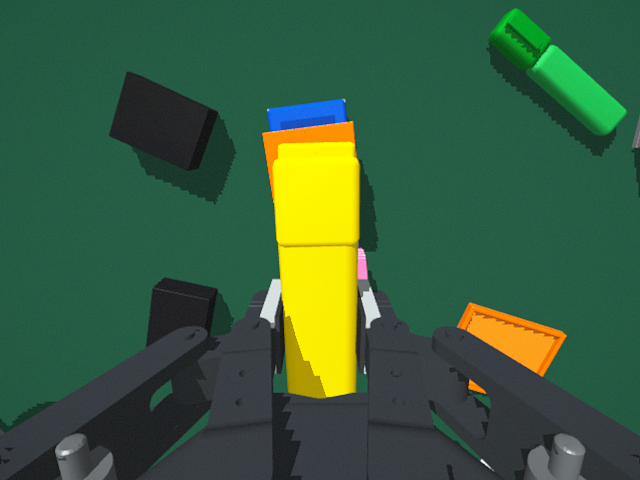

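Call:
{"name": "carry_out", "arguments": {"motion": [{"delta_pos": [-0.2,0,0],"turn": [0,0,0]},{"delta_pos": [-0.35,0,0],"turn": [0,0,0]},{"delta_pos": [-0.36,0,0],"turn": [0,0,0]},{"delta_pos": [-0.4,0,0],"turn": [0,0,0]},{"delta_pos": [-0.4,0,0.1],"turn": [0,0,0]},{"delta_pos": [-0.4,0,0.1],"turn": [0,0,0]},{"delta_pos": [-0.35,0,0.1],"turn": [0,0,0]},{"delta_pos": [-0.2,0,0.1],"turn": [0,0,0]},{"delta_pos": [-0.1,0,0.2],"turn": [0,0,0]},{"delta_pos": [0,0,0],"turn": [0,0,0]},{"delta_pos": [0,0,0],"turn": [0,0,0]}]}}

```text
time_s: 7.2
eef_pos: [0.4542, 0.013, 0.098]
eef_rot: [-0.0, 0.702, 0.712, -0.0]
wrist_force: [0.5, 0.2, -0.9]
gripper_width: 0.0277
finger_force: 39.3
```

```bash
python3 - <<'E'
from h import *
plan((453,13,14.7))
c=cams.camera("wrist");cv2.imwrite("pics/w3.png",c["pixels"][:,:,::-1])
E
```

```text
t 7.2 pos [454.2  13.   98. ] alpha 90.8 tilt 0.03 F [ 0.5  0.2 -0.9] w 0.0277 q6 -0.07
(453, 13, 14.7) delta total [-0.    -0.012  0.833]
```

View pics/w3.png

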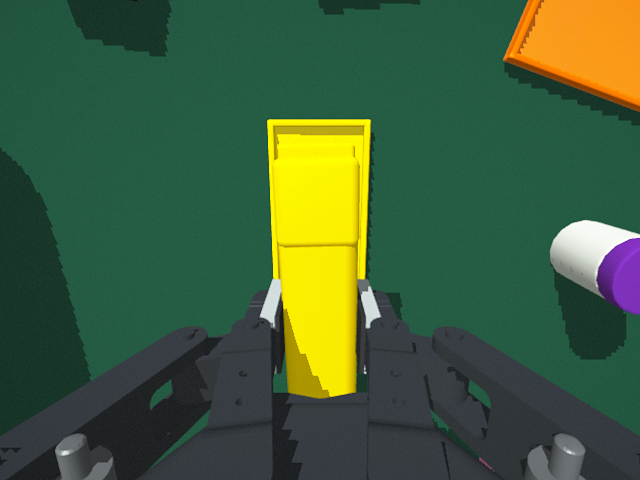

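Wrist view: the tray's far edge runs (268..371,120), mid column 319.5. The stapler's mid is about 317, so it is centred and parallel. Lowering now.

Call:
{"name": "carry_out", "arguments": {"motion": [{"delta_pos": [0,0,0.25],"turn": [0,0,0]},{"delta_pos": [0,0,0.25],"turn": [0,0,0]},{"delta_pos": [0,0,0.18],"turn": [0,0,0]},{"delta_pos": [0,0,0.1],"turn": [0,0,0]},{"delta_pos": [0,0,0.05],"turn": [0,0,0]},{"delta_pos": [0,0,0],"turn": [0,0,0]},{"delta_pos": [0,0,0],"turn": [0,0,0]},{"delta_pos": [0,0,0],"turn": [0,0,0]}]}}

```text
time_s: 8.05
eef_pos: [0.4547, 0.0128, 0.0155]
eef_rot: [0.001, 0.702, 0.712, 0.0]
wrist_force: [-0.6, 0.6, -0.8]
gripper_width: 0.0271
finger_force: 39.4
```

Call:
{"name": "carry_out", "arguments": {"motion": [{"delta_pos": [0,0,0],"turn": [0,0,0]},{"delta_pos": [0,0,0],"turn": [0,0,0]},{"delta_pos": [0,0,0],"turn": [0,0,0]},{"delta_pos": [0,0,0],"turn": [0,0,0]},{"delta_pos": [0,0,-0.1],"turn": [0,0,0]},{"delta_pos": [0,0,-0.3],"turn": [0,0,0]},{"delta_pos": [0,0,-0.4],"turn": [0,0,0]},{"delta_pos": [0,0,-0.4],"turn": [0,0,0]},{"delta_pos": [0,0,-0.2],"turn": [0,0,-0.01]},{"delta_pos": [0,0,-0.1],"turn": [0,0,-0.01]},{"delta_pos": [0,0,0],"turn": [0,0,0]},{"delta_pos": [0,0,0],"turn": [0,0,0]}], "hand": 1}}

```text
time_s: 9.25
eef_pos: [0.454, 0.0128, 0.1646]
eef_rot: [0.0, 0.657, 0.754, 0.0]
wrist_force: [-0.3, -0.1, -0.0]
gripper_width: 0.0855
finger_force: 0.0
```

```bash
python3 - <<'E'
from h import *
plan((457.5,195,165),(457.5,242,34))
c=cams.camera("top");print("pink",rect(c,mask(c,"pink",(120,215,235,275)),.047))
print("ytray",rect(c,mask(c,"yellow",(255,220,345,265)),.008))
E
```

```text
t 9.2 pos [454.   12.8 164.6] alpha 97.8 tilt 0.00 F [-0.3 -0.1 -0. ] w 0.0855 q6 -0.19
(457.5, 195, 165) delta total [ 1.8    0.283 -0.004]
(457.5, 242, 34) delta total [0.466 0.064 1.31 ]
pink [455.2 240.9  68.7  53.8   9. ]
ytray [452.8 -47.7  66.2  42.8 178.5]
```

Call:
{"name": "carry_out", "arguments": {"motion": [{"delta_pos": [0.25,0.04,0],"turn": [0,0,0]},{"delta_pos": [0.4,0.063,0],"turn": [0,0,0]},{"delta_pos": [0.4,0.063,0],"turn": [0,0,0]},{"delta_pos": [0.4,0.063,0],"turn": [0,0,0]},{"delta_pos": [0.35,0.054,0],"turn": [0,0,0]},{"delta_pos": [0,0,0],"turn": [0,0,0]},{"delta_pos": [0,0,0],"turn": [0,0,0]}]}}

```text
time_s: 10.0
eef_pos: [0.4568, 0.1952, 0.1637]
eef_rot: [-0.0, 0.656, 0.755, -0.001]
wrist_force: [0.3, -0.3, -0.3]
gripper_width: 0.0852
finger_force: 0.0
```

```bash
python3 - <<'E'
from h import *
c=cams.camera("wrist");cv2.imwrite("pics/w4.png",c["pixels"][:,:,::-1])
roi=(230,0,420,330)
for n in ("pink","orange"): print(n,rect(c,mask(c,n,roi),.047))
plan((457.5,242,34))
E
```

```text
pink [458.1 241.6  64.   49.9   7.9]
orange [454.3 320.3  71.8  33.1  35. ]
t 10.1 pos [457.  194.5 163.9] alpha 97.9 tilt 0.09 F [1.  0.1 0. ] w 0.0855 q6 0.19
(457.5, 242, 34) delta total [0.469 0.07  1.299]
```

View pics/w4.png

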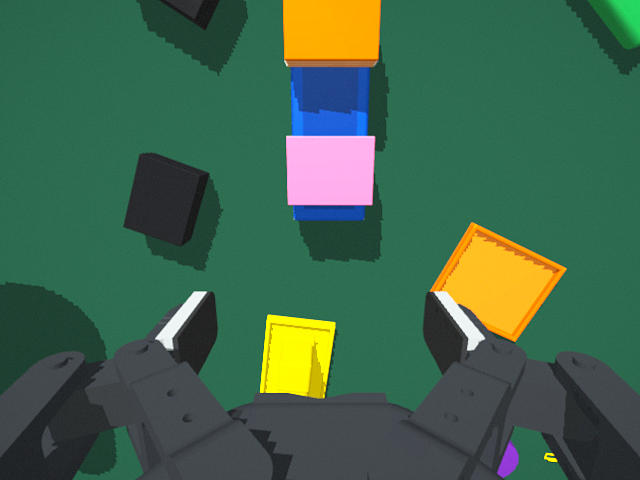

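Wrist view: the pink block at (331,170) measures 64 x 49.9, the orange block is at (332,30), and the stapler is in the yellow tray at (300,355).

Call:
{"name": "carry_out", "arguments": {"motion": [{"delta_pos": [0.233,0.037,0.1],"turn": [0,0,0]},{"delta_pos": [0.233,0.037,0.1],"turn": [0,0,0]},{"delta_pos": [0,0,0.3],"turn": [0,0,0]},{"delta_pos": [0,0,0.3],"turn": [0,0,0]},{"delta_pos": [0,0,0.3],"turn": [0,0,0]},{"delta_pos": [0,0,0.16],"turn": [0,0,0]},{"delta_pos": [0,0,0.1],"turn": [0,0,0]},{"delta_pos": [0,0,0],"turn": [0,0,0]},{"delta_pos": [0,0,0],"turn": [0,0,0]}]}}

```text
time_s: 10.95
eef_pos: [0.4587, 0.2419, 0.0294]
eef_rot: [0.0, 0.657, 0.754, 0.0]
wrist_force: [0.3, 0.5, -0.4]
gripper_width: 0.0852
finger_force: 0.0
```

Call:
{"name": "carry_out", "arguments": {"motion": [{"delta_pos": [0,0,0],"turn": [0,0,0]},{"delta_pos": [0,0,0],"turn": [0,0,0]},{"delta_pos": [0,0,0],"turn": [0,0,0]},{"delta_pos": [0,0,0],"turn": [0,0,0]},{"delta_pos": [0,0,0],"turn": [0,0,0]},{"delta_pos": [0,0,0],"turn": [0,0,0]}], "hand": 0, "force": 30}}

```text
time_s: 11.55
eef_pos: [0.4587, 0.2423, 0.0298]
eef_rot: [0.0, 0.656, 0.754, 0.001]
wrist_force: [-1.3, -2.1, 6.5]
gripper_width: 0.0631
finger_force: 32.3
```

Call:
{"name": "carry_out", "arguments": {"motion": [{"delta_pos": [0,0,-0.1],"turn": [0,0,0]},{"delta_pos": [0,0,-0.25],"turn": [0,0,0]},{"delta_pos": [0,0,-0.35],"turn": [0,0,0]},{"delta_pos": [0,0,-0.35],"turn": [0,0,0]},{"delta_pos": [0,0,-0.2],"turn": [0,0,0.01]},{"delta_pos": [0,0,-0.1],"turn": [0,0,0.01]},{"delta_pos": [0,0,0],"turn": [0,0,0.0075]},{"delta_pos": [0,0,0],"turn": [0,0,0]},{"delta_pos": [0,0,0],"turn": [0,0,0]}]}}

```text
time_s: 12.45
eef_pos: [0.4581, 0.2422, 0.164]
eef_rot: [-0.0, 0.719, 0.695, 0.0]
wrist_force: [0.2, -0.5, -0.3]
gripper_width: 0.0632
finger_force: 34.1
```

```bash
python3 - <<'E'
from h import *
plan((600,-150,165),(644,-193.6,120),(644,-193.6,9))
c=cams.camera("wrist");cv2.imwrite("pics/w5.png",c["pixels"][:,:,::-1])
E
```

```text
t 12.4 pos [458.1 242.2 164. ] alpha 88.1 tilt 0.01 F [ 0.2 -0.5 -0.3] w 0.0632 q6 0.45
(600, -150, 165) delta total [-3.873  1.546 -0.01 ]
(644, -193.6, 120) delta total [-0.421  0.454  0.45 ]
(644, -193.6, 9) delta total [0.   0.   1.11]
```

View pics/w5.png

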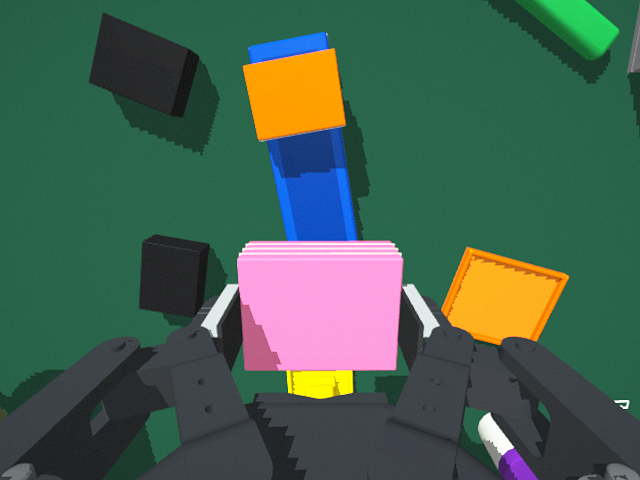

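The pink block is held square at (320,310) and the tin and orange block are undisturbed.

Call:
{"name": "carry_out", "arguments": {"motion": [{"delta_pos": [-0.2,0.093,0],"turn": [0,0,0]},{"delta_pos": [-0.36,0.168,0],"turn": [0,0,0]},{"delta_pos": [-0.36,0.168,0],"turn": [0,0,0]},{"delta_pos": [-0.36,0.168,0],"turn": [0,0,0]},{"delta_pos": [-0.36,0.168,0],"turn": [0,0,0]},{"delta_pos": [-0.36,0.168,0],"turn": [0,0,0]},{"delta_pos": [-0.36,0.168,0],"turn": [0,0,0]},{"delta_pos": [-0.36,0.168,0],"turn": [0,0,0]},{"delta_pos": [-0.36,0.168,0],"turn": [0,0,0]},{"delta_pos": [-0.36,0.168,0],"turn": [0,0,0]},{"delta_pos": [-0.36,0.168,0],"turn": [0,0,0]},{"delta_pos": [-0.294,0.137,0],"turn": [0,0,0]},{"delta_pos": [-0.2,0.09,0],"turn": [0,0,0]},{"delta_pos": [0,0,0],"turn": [0,0,0]},{"delta_pos": [0,0,0],"turn": [0,0,0]}]}}

```text
time_s: 14.0
eef_pos: [0.6432, -0.1938, 0.1631]
eef_rot: [-0.001, 0.719, 0.695, -0.0]
wrist_force: [0.0, -0.0, -0.7]
gripper_width: 0.063
finger_force: 34.1
```

```bash
python3 - <<'E'
from h import *
plan((644,-193.6,110),(644,-193.6,10))
c=cams.camera("wrist");cv2.imwrite("pics/w6.png",c["pixels"][:,:,::-1])
E
```

```text
t 14.0 pos [ 643.2 -193.8  163.1] alpha 88.1 tilt 0.07 F [ 0.  -0.  -0.7] w 0.0630 q6 -0.31
(644, -193.6, 110) delta total [0.002 0.008 0.531]
(644, -193.6, 10) delta total [0. 0. 1.]
```

View pics/w6.png

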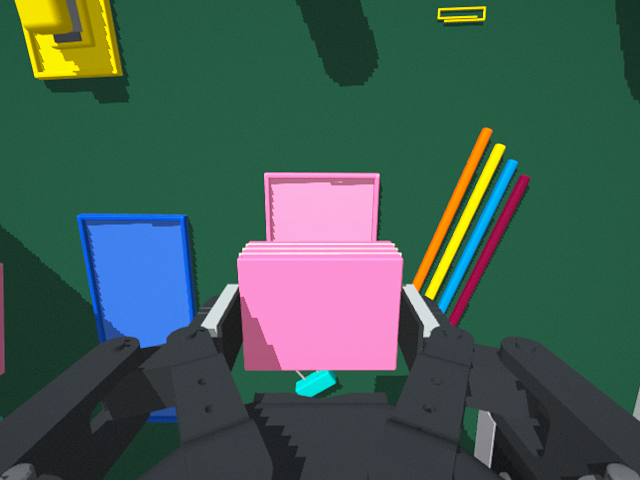

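```bash
python3 - <<'E'
from h import *
c=cams.camera("wrist");P=rays(c,[(265,174),(379,174)],.008)*1000;print(P.round(1), "centre",(P.mean(0)[:2]+42*np.array([np.cos(np.radians(-92)),np.sin(np.radians(-92))])).round(1))
E
```

```text
[[ 598.5 -151.1    8. ]
 [ 694.7 -154.4    8. ]] centre [ 645.2 -194.7]
```

The tray centre reads (645,-195) from near, which agrees with the top view. Lowering.

Call:
{"name": "carry_out", "arguments": {"motion": [{"delta_pos": [0,0.015,0.35],"turn": [0,0,0]},{"delta_pos": [0,0,0.35],"turn": [0,0,0]},{"delta_pos": [0,0,0.35],"turn": [0,0,0]},{"delta_pos": [0,0,0.25],"turn": [0,0,0]},{"delta_pos": [0,0,0.12],"turn": [0,0,0]},{"delta_pos": [0,0,0.06],"turn": [0,0,0]},{"delta_pos": [0,0,0.04],"turn": [0,0,0]},{"delta_pos": [0,0,0],"turn": [0,0,0]},{"delta_pos": [0,0,0],"turn": [0,0,0]},{"delta_pos": [0,0,0],"turn": [0,0,0]}]}}

```text
time_s: 15.1
eef_pos: [0.6453, -0.194, 0.0127]
eef_rot: [0.001, 0.719, 0.695, 0.0]
wrist_force: [-0.8, 0.1, -1.5]
gripper_width: 0.0629
finger_force: 34.0
```

Call:
{"name": "carry_out", "arguments": {"motion": [{"delta_pos": [0,0,0],"turn": [0,0,0]},{"delta_pos": [0,0,0],"turn": [0,0,0]},{"delta_pos": [0,0,0],"turn": [0,0,0]},{"delta_pos": [0,0,0],"turn": [0,0,0]},{"delta_pos": [0,0,-0.1],"turn": [0,0,0]},{"delta_pos": [0,0,-0.3],"turn": [0,0,0]},{"delta_pos": [0,0,-0.4],"turn": [0,0,0]},{"delta_pos": [0,0,-0.4],"turn": [0,0,-0.01]},{"delta_pos": [0,0,-0.2],"turn": [0,0,-0.01]},{"delta_pos": [0,0,-0.1],"turn": [0,0,-0.0075]},{"delta_pos": [0,0,0],"turn": [0,0,0]},{"delta_pos": [0,0,0],"turn": [0,0,0]}], "hand": 1}}

```text
time_s: 16.3
eef_pos: [0.6448, -0.1938, 0.1616]
eef_rot: [-0.0, 0.657, 0.754, -0.0]
wrist_force: [-0.1, 0.2, -0.3]
gripper_width: 0.0854
finger_force: 0.0
```

```bash
python3 - <<'E'
from h import *
plan((446,300,165))
c=cams.camera("top");cv2.imwrite("pics/t2.png",c["pixels"][:,:,::-1])
print(rect(c,mask(c,"pink",(360,130,415,190)),.008))
E
```

```text
t 16.3 pos [ 644.8 -193.8  161.6] alpha 97.9 tilt 0.01 F [-0.1  0.2 -0.3] w 0.0854 q6 -0.48
(446, 300, 165) delta total [ 5.164 -1.294 -0.034]Traceback (most recent call last):
  File "<stdin>", line 4, in <module>
  File "h.py", line 14, in rect
    cs=cv2.findContours(m,cv2.RETR_EXTERNAL,cv2.CHAIN_APPROX_NONE)[0];p=max(cs,key=cv2.contourArea)
                                                                        ~~~^^^^^^^^^^^^^^^^^^^^^^^^
ValueError: max() iterable argument is empty
```

Call:
{"name": "carry_out", "arguments": {"motion": [{"delta_pos": [0.369,-0.092,0],"turn": [0,0,0]},{"delta_pos": [0.369,-0.092,0],"turn": [0,0,0]},{"delta_pos": [0.369,-0.092,0],"turn": [0,0,0]},{"delta_pos": [0.369,-0.092,0],"turn": [0,0,0]},{"delta_pos": [0.369,-0.092,0],"turn": [0,0,0]},{"delta_pos": [0.369,-0.092,0],"turn": [0,0,0]},{"delta_pos": [0.369,-0.092,0],"turn": [0,0,0]},{"delta_pos": [0.369,-0.092,0],"turn": [0,0,0]},{"delta_pos": [0.369,-0.092,0],"turn": [0,0,0]},{"delta_pos": [0.369,-0.092,0],"turn": [0,0,0]},{"delta_pos": [0.369,-0.092,0],"turn": [0,0,0]},{"delta_pos": [0.369,-0.092,0],"turn": [0,0,0]},{"delta_pos": [0.369,-0.092,0],"turn": [0,0,0]},{"delta_pos": [0.369,-0.092,0],"turn": [0,0,0]},{"delta_pos": [0,0,0],"turn": [0,0,0]},{"delta_pos": [0,0,0],"turn": [0,0,0]}]}}

```text
time_s: 17.95
eef_pos: [0.4455, 0.3002, 0.1609]
eef_rot: [-0.0, 0.656, 0.755, -0.001]
wrist_force: [0.4, 0.2, -0.2]
gripper_width: 0.0855
finger_force: 0.0
```

```bash
python3 - <<'E'
from h import *
c=cams.camera("wrist");print(rect(c,mask(c,"orange",(230,0,420,300)),.047))
plan((444,341,28))
c=cams.camera("top");print(rect(c,mask(c,"pink",(360,130,415,190),40),.02),cv2.imwrite("pics/t3.png",cv2.resize(c["pixels"][120:280,190:500,::-1],None,fx=2.5,fy=2.5)))
E
```

```text
[476.7 336.8  34.1   4.3  91.3]
t 18.0 pos [445.9 299.5 161.1] alpha 97.9 tilt 0.07 F [ 0.1 -0.8  0.4] w 0.0856 q6 0.39
(444, 341, 28) delta total [0.413 0.038 1.331]
[ 637.9 -192.5   99.8   82.3  178. ] True
```

View pics/t3.png

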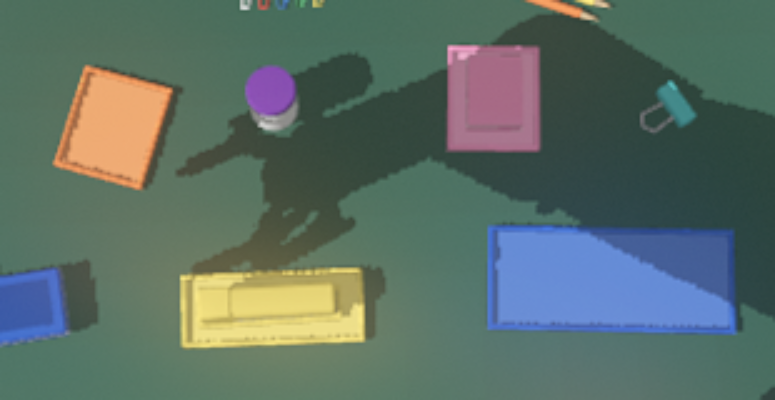

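Both placed things are inside and aligned: stapler at (280,302), pink at (494,93) in the crop. The orange mask missed the bright face, so I'll widen its hue.

```bash
sed -i "s/'orange':(6,17)/'orange':(6,21)/" h.py; python3 - <<'E'
from h import *
c=cams.camera("wrist");print(rect(c,mask(c,"orange",(230,0,420,300)),.047))
plan((444,341,29))
E
```

```text
[444.3 341.   64.2  49.8   7.9]
t 18.1 pos [446.3 299.1 161.4] alpha 97.9 tilt 0.04 F [-0.1  0.5  0.2] w 0.0855 q6 0.39
(444, 341, 29) delta total [0.419 0.034 1.324]
```

Call:
{"name": "carry_out", "arguments": {"motion": [{"delta_pos": [0.21,0.017,0.1],"turn": [0,0,0]},{"delta_pos": [0.21,0.017,0.1],"turn": [0,0,0]},{"delta_pos": [0,0,0.3],"turn": [0,0,0]},{"delta_pos": [0,0,0.3],"turn": [0,0,0]},{"delta_pos": [0,0,0.3],"turn": [0,0,0]},{"delta_pos": [0,0,0.14],"turn": [0,0,0]},{"delta_pos": [0,0,0.08],"turn": [0,0,0]},{"delta_pos": [0,0,0],"turn": [0,0,0]},{"delta_pos": [0,0,0],"turn": [0,0,0]}]}}

```text
time_s: 19.0
eef_pos: [0.4442, 0.3422, 0.0308]
eef_rot: [0.0, 0.657, 0.754, 0.001]
wrist_force: [-0.3, 1.1, 0.7]
gripper_width: 0.0851
finger_force: 0.0
```

Call:
{"name": "carry_out", "arguments": {"motion": [{"delta_pos": [0,0,0],"turn": [0,0,0]},{"delta_pos": [0,0,0],"turn": [0,0,0]},{"delta_pos": [0,0,0],"turn": [0,0,0]},{"delta_pos": [0,0,0],"turn": [0,0,0]},{"delta_pos": [0,0,0],"turn": [0,0,0]},{"delta_pos": [0,0,0],"turn": [0,0,0]}], "hand": 0, "force": 30}}

```text
time_s: 19.6
eef_pos: [0.4441, 0.3423, 0.0309]
eef_rot: [0.0, 0.656, 0.754, 0.001]
wrist_force: [-0.9, -1.1, 5.1]
gripper_width: 0.0632
finger_force: 32.3
```

Call:
{"name": "carry_out", "arguments": {"motion": [{"delta_pos": [0,0,-0.1],"turn": [0,0,0]},{"delta_pos": [0,0,-0.25],"turn": [0,0,0]},{"delta_pos": [0,0,-0.35],"turn": [0,0,0]},{"delta_pos": [0,0,-0.35],"turn": [0,0,0]},{"delta_pos": [0,0,-0.2],"turn": [0,0,0.014]},{"delta_pos": [0,0,-0.1],"turn": [0,0,0.014]},{"delta_pos": [0,0,0],"turn": [0,0,0.014]},{"delta_pos": [0,0,0],"turn": [0,0,0.014]},{"delta_pos": [0,0,0],"turn": [0,0,0.014]},{"delta_pos": [0,0,0],"turn": [0,0,0]},{"delta_pos": [0,0,0],"turn": [0,0,0]}]}}

```text
time_s: 20.7
eef_pos: [0.4435, 0.3421, 0.1652]
eef_rot: [0.0, 0.804, 0.594, 0.0]
wrist_force: [-0.3, 0.8, 0.1]
gripper_width: 0.0629
finger_force: 34.1
```

```bash
python3 - <<'E'
from h import *
plan((626,157,164))
E
```

```text
t 20.7 pos [443.5 342.1 165.2] alpha 72.9 tilt 0.03 F [-0.3  0.8  0.1] w 0.0629 q6 0.89
(626, 157, 164) delta total [-1.232  2.288  0.012]
```

Call:
{"name": "carry_out", "arguments": {"motion": [{"delta_pos": [-0.1,0.188,0],"turn": [0,0,0]},{"delta_pos": [-0.2,0.37,0],"turn": [0,0,0]},{"delta_pos": [-0.2,0.37,0],"turn": [0,0,0]},{"delta_pos": [-0.2,0.37,0],"turn": [0,0,0]},{"delta_pos": [-0.2,0.37,0],"turn": [0,0,0]},{"delta_pos": [-0.2,0.37,0],"turn": [0,0,0]},{"delta_pos": [-0.132,0.25,0],"turn": [0,0,0]},{"delta_pos": [0,0,0],"turn": [0,0,0]},{"delta_pos": [0,0,0],"turn": [0,0,0]}]}}

```text
time_s: 21.6
eef_pos: [0.6255, 0.1562, 0.1645]
eef_rot: [-0.0, 0.805, 0.593, -0.0]
wrist_force: [-0.5, -0.1, -0.8]
gripper_width: 0.0631
finger_force: 34.1
```

```bash
python3 - <<'E'
from h import *
plan((626,157,12))
c=cams.camera("wrist");cv2.imwrite("pics/w7.png",c["pixels"][:,:,::-1])
E
```

```text
t 21.6 pos [625.5 156.2 164.5] alpha 72.8 tilt 0.03 F [-0.5 -0.1 -0.8] w 0.0631 q6 0.49
(626, 157, 12) delta total [0.009 0.003 1.525]
```

View pics/w7.png

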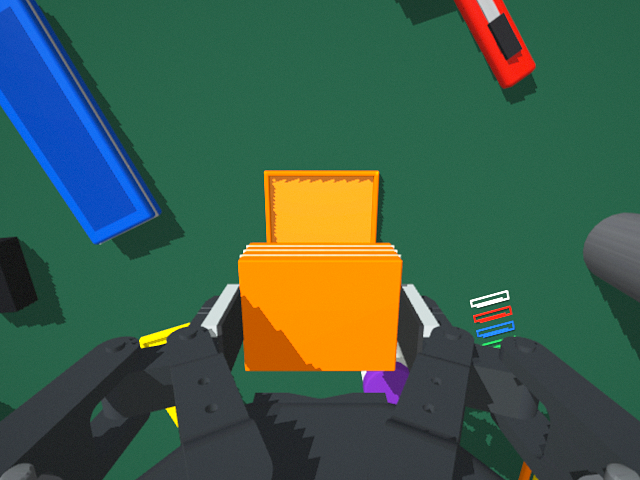

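Wrist view: the orange tray's far edge is horizontal at (264..379,171), mid column 321.5, and the block's mid is 320. Lowering.

Call:
{"name": "carry_out", "arguments": {"motion": [{"delta_pos": [0.015,0.01,0.35],"turn": [0,0,0]},{"delta_pos": [0,0,0.35],"turn": [0,0,0]},{"delta_pos": [0,0,0.35],"turn": [0,0,0]},{"delta_pos": [0,0,0.25],"turn": [0,0,0]},{"delta_pos": [0,0,0.12],"turn": [0,0,0]},{"delta_pos": [0,0,0.06],"turn": [0,0,0]},{"delta_pos": [0,0,0.045],"turn": [0,0,0]},{"delta_pos": [0,0,0],"turn": [0,0,0]},{"delta_pos": [0,0,0],"turn": [0,0,0]},{"delta_pos": [0,0,0],"turn": [0,0,0]}]}}

```text
time_s: 22.65
eef_pos: [0.6273, 0.1578, 0.0131]
eef_rot: [0.0, 0.805, 0.593, 0.001]
wrist_force: [0.3, -0.4, -0.5]
gripper_width: 0.0634
finger_force: 34.0
```

Call:
{"name": "carry_out", "arguments": {"motion": [{"delta_pos": [0,0,0],"turn": [0,0,0]},{"delta_pos": [0,0,0],"turn": [0,0,0]},{"delta_pos": [0,0,0],"turn": [0,0,0]},{"delta_pos": [0,0,0],"turn": [0,0,0]},{"delta_pos": [0,0,-0.1],"turn": [0,0,0]},{"delta_pos": [0,0,-0.3],"turn": [0,0,0]},{"delta_pos": [0,0,-0.4],"turn": [0,0,-0.014]},{"delta_pos": [0,0,-0.4],"turn": [0,0,-0.014]},{"delta_pos": [0,0,-0.2],"turn": [0,0,-0.014]},{"delta_pos": [0,0,-0.1],"turn": [0,0,-0.014]},{"delta_pos": [0,0,0],"turn": [0,0,-0.014]},{"delta_pos": [0,0,0],"turn": [0,0,0]},{"delta_pos": [0,0,0],"turn": [0,0,0]}], "hand": 1}}

```text
time_s: 23.95
eef_pos: [0.6268, 0.1576, 0.1624]
eef_rot: [0.0, 0.657, 0.754, 0.0]
wrist_force: [-0.5, -0.2, 0.6]
gripper_width: 0.0851
finger_force: 0.0
```

```bash
python3 - <<'E'
from h import *
plan((460,225,164))
E
```

```text
t 23.9 pos [626.8 157.6 162.4] alpha 97.8 tilt 0.00 F [-0.5 -0.2  0.6] w 0.0851 q6 0.05
(460, 225, 164) delta total [ 0.894 -1.562 -0.016]
```

Call:
{"name": "carry_out", "arguments": {"motion": [{"delta_pos": [0.15,-0.262,0],"turn": [0,0,0]},{"delta_pos": [0.2,-0.35,0],"turn": [0,0,0]},{"delta_pos": [0.2,-0.35,0],"turn": [0,0,0]},{"delta_pos": [0.2,-0.35,0],"turn": [0,0,0]},{"delta_pos": [0.144,-0.25,0],"turn": [0,0,0]},{"delta_pos": [0,0,0],"turn": [0,0,0]},{"delta_pos": [0,0,0],"turn": [0,0,0]}]}}

```text
time_s: 24.65
eef_pos: [0.4599, 0.2248, 0.1625]
eef_rot: [0.0, 0.657, 0.754, 0.0]
wrist_force: [0.8, -0.6, -0.2]
gripper_width: 0.0856
finger_force: 0.0
```

```bash
python3 - <<'E'
from h import *
c=cams.camera("wrist");cv2.imwrite("pics/w8.png",c["pixels"][:,:,::-1]);print(rect(c,mask(c,"blue",(230,0,420,400)),.022))
plan((451,290.5,7))
E
```

```text
[451.3 291.1 183.5  59.4  97.9]
t 24.7 pos [460.4 224.5 162.4] alpha 97.9 tilt 0.03 F [-1.2  0.2  0.4] w 0.0853 q6 0.24
(451, 290.5, 7) delta total [ 0.667 -0.003  1.554]
```

View pics/w8.png

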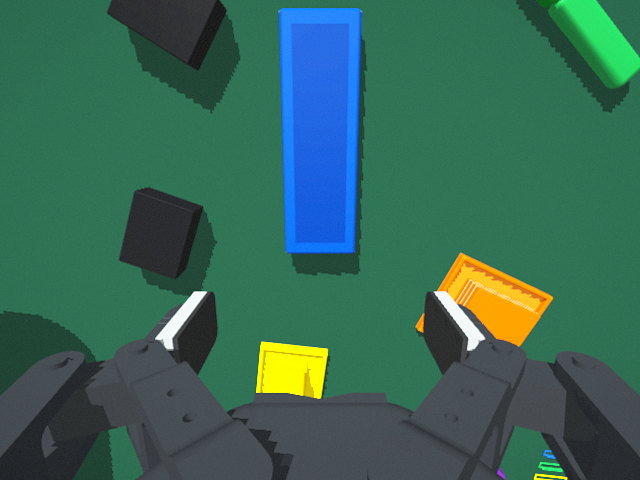

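The tin measures (451.3,291.1) at 97.9°, spanning rows 10–252 in line with the tool. Orange is inside its tray. Grasping the tin.

Call:
{"name": "carry_out", "arguments": {"motion": [{"delta_pos": [0.336,0,0.1],"turn": [0,0,0]},{"delta_pos": [0.336,0,0.1],"turn": [0,0,0]},{"delta_pos": [0,0,0.35],"turn": [0,0,0]},{"delta_pos": [0,0,0.35],"turn": [0,0,0]},{"delta_pos": [0,0,0.35],"turn": [0,0,0]},{"delta_pos": [0,0,0.2],"turn": [0,0,0]},{"delta_pos": [0,0,0.11],"turn": [0,0,0]},{"delta_pos": [0,0,0],"turn": [0,0,0]},{"delta_pos": [0,0,0],"turn": [0,0,0]}]}}

```text
time_s: 25.6
eef_pos: [0.4514, 0.2912, 0.007]
eef_rot: [0.0, 0.657, 0.754, 0.001]
wrist_force: [-0.5, 0.4, 0.4]
gripper_width: 0.0856
finger_force: 0.0
```

Call:
{"name": "carry_out", "arguments": {"motion": [{"delta_pos": [0,0,0],"turn": [0,0,0]},{"delta_pos": [0,0,0],"turn": [0,0,0]},{"delta_pos": [0,0,0],"turn": [0,0,0]},{"delta_pos": [0,0,0],"turn": [0,0,0]},{"delta_pos": [0,0,0],"turn": [0,0,0]},{"delta_pos": [0,0,0],"turn": [0,0,0]}], "hand": 0, "force": 50}}

```text
time_s: 26.2
eef_pos: [0.4512, 0.2915, 0.0075]
eef_rot: [0.0, 0.656, 0.754, 0.001]
wrist_force: [-1.3, -1.0, 6.9]
gripper_width: 0.0586
finger_force: 53.5
```

Call:
{"name": "carry_out", "arguments": {"motion": [{"delta_pos": [0,0,-0.1],"turn": [0,0,0]},{"delta_pos": [0,0,-0.25],"turn": [0,0,0]},{"delta_pos": [0,0,-0.35],"turn": [0,0,0]},{"delta_pos": [0,0,-0.35],"turn": [0,0,0]},{"delta_pos": [0,0,-0.3],"turn": [0,0,0.01]},{"delta_pos": [0,0,-0.1],"turn": [0,0,0.01]},{"delta_pos": [0,0,0],"turn": [0,0,0.009]},{"delta_pos": [0,0,0],"turn": [0,0,0]},{"delta_pos": [0,0,0],"turn": [0,0,0]}]}}

```text
time_s: 27.1
eef_pos: [0.4504, 0.2911, 0.1514]
eef_rot: [-0.0, 0.722, 0.692, -0.0]
wrist_force: [0.3, 0.3, -1.8]
gripper_width: 0.0587
finger_force: 55.2
```

```bash
python3 - <<'E'
from h import *
plan((472,-292.4,155))
E
```

```text
t 27.1 pos [450.4 291.1 151.4] alpha 87.6 tilt 0.01 F [ 0.3  0.3 -1.8] w 0.0587 q6 0.55
(472, -292.4, 155) delta total [-5.821  0.46  -0.036]
```

Call:
{"name": "carry_out", "arguments": {"motion": [{"delta_pos": [-0.2,0.029,0],"turn": [0,0,0]},{"delta_pos": [-0.387,0.029,0],"turn": [0,0,0]},{"delta_pos": [-0.387,0.029,0],"turn": [0,0,0]},{"delta_pos": [-0.387,0.029,0],"turn": [0,0,0]},{"delta_pos": [-0.387,0.029,0],"turn": [0,0,0]},{"delta_pos": [-0.387,0.029,0],"turn": [0,0,0]},{"delta_pos": [-0.387,0.029,0],"turn": [0,0,0]},{"delta_pos": [-0.387,0.029,0],"turn": [0,0,0]},{"delta_pos": [-0.387,0.029,0],"turn": [0,0,0]},{"delta_pos": [-0.387,0.029,0],"turn": [0,0,0]},{"delta_pos": [-0.387,0.029,0],"turn": [0,0,0]},{"delta_pos": [-0.387,0.029,0],"turn": [0,0,0]},{"delta_pos": [-0.387,0.029,0],"turn": [0,0,0]},{"delta_pos": [-0.387,0.029,0],"turn": [0,0,0]},{"delta_pos": [-0.387,0.029,0],"turn": [0,0,0]},{"delta_pos": [-0.2,0.029,0],"turn": [0,0,0]},{"delta_pos": [0,0,0],"turn": [0,0,0]},{"delta_pos": [0,0,0],"turn": [0,0,0]}]}}

```text
time_s: 28.9
eef_pos: [0.4713, -0.2919, 0.1507]
eef_rot: [-0.001, 0.722, 0.692, -0.0]
wrist_force: [0.5, 0.1, -3.3]
gripper_width: 0.0584
finger_force: 55.2
```

```bash
python3 - <<'E'
from h import *
plan((472,-292.4,10.5))
c=cams.camera("wrist");cv2.imwrite("pics/w9.png",c["pixels"][:,:,::-1])
E
```

```text
t 28.9 pos [ 471.3 -291.9  150.7] alpha 87.5 tilt 0.06 F [ 0.5  0.1 -3.3] w 0.0584 q6 -0.58
(472, -292.4, 10.5) delta total [-0.004  0.008  1.402]
```

View pics/w9.png

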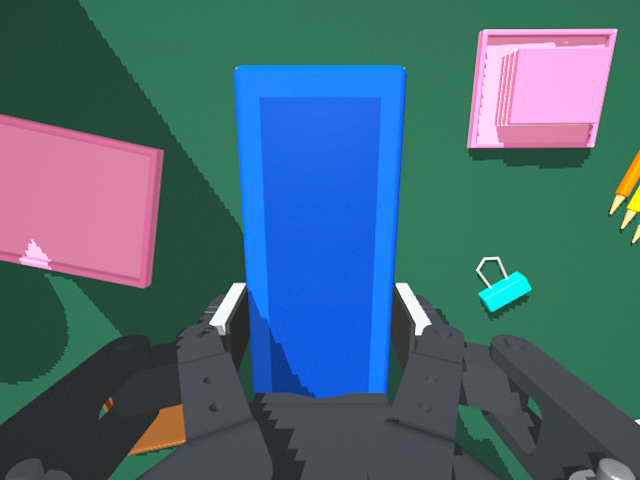

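The tin hides the tray, so I'll locate the tray's far corners (78,215) and (188,215) from the earlier wrist view, using the camera pose shifted to the TCP at that time.

```bash
python3 - <<'E'
from h import *
c=cams.camera("wrist");o=monitor.get_obs();E=c["extrinsics"];R=E[:3,:3];C=-R.T@E[:3,3]
Z=Ro.from_euler('z',0.6,degrees=True).as_matrix();C2=np.array([.6432,-.1938,.1631])+Z@(C-o["eef_pos"]);R2=R@Z.T
E2=np.eye(4);E2[:3,:3]=R2;E2[:3,3]=-R2@C2;c2=dict(K=c["K"],extrinsics=E2)
print(rays(c2,[(265,174),(379,174)],.008).round(4)*1000)
P=rays(c2,[(78,215),(188,215)],.008)*1000;print(P.round(1));d=P[1]-P[0];a=np.degrees(np.arctan2(d[1],d[0]));print(a,np.linalg.norm(d))
t=np.radians(-92.6);print(P.mean(0)[:2]+110*np.array([np.cos(t),np.sin(t)]))
plan((472,-292.4,10.5))
E
```

```text
[[ 598.4 -152.     8. ]
 [ 694.5 -155.1    8. ]]
[[ 432.8 -182.     8. ]
 [ 528.7 -185.     8. ]]
-1.8260854113074367 95.98292528955609
[ 475.78079376 -293.3870564 ]
t 29.0 pos [ 471.5 -291.2  151.1] alpha 87.6 tilt 0.04 F [ 0.2 -0.4 -2.6] w 0.0586 q6 -0.58
(472, -292.4, 10.5) delta total [-0.011  0.005  1.406]
```

Call:
{"name": "carry_out", "arguments": {"motion": [{"delta_pos": [-0.017,0.025,0.35],"turn": [0,0,0]},{"delta_pos": [0,0,0.35],"turn": [0,0,0]},{"delta_pos": [0,0,0.3],"turn": [0,0,0]},{"delta_pos": [0,0,0.2],"turn": [0,0,0]},{"delta_pos": [0,0,0.1],"turn": [0,0,0]},{"delta_pos": [0,0,0.06],"turn": [0,0,0]},{"delta_pos": [0,0,0.035],"turn": [0,0,0]},{"delta_pos": [0,0,0],"turn": [0,0,0]},{"delta_pos": [0,0,0],"turn": [0,0,0]},{"delta_pos": [0,0,0],"turn": [0,0,0]}]}}

```text
time_s: 30.0
eef_pos: [0.4743, -0.2941, 0.0124]
eef_rot: [0.001, 0.722, 0.692, 0.0]
wrist_force: [0.8, 0.5, -2.5]
gripper_width: 0.0585
finger_force: 55.2
```

Call:
{"name": "carry_out", "arguments": {"motion": [{"delta_pos": [0,0,0],"turn": [0,0,0]},{"delta_pos": [0,0,0],"turn": [0,0,0]},{"delta_pos": [0,0,0],"turn": [0,0,0]},{"delta_pos": [0,0,0],"turn": [0,0,0]},{"delta_pos": [0,0,-0.1],"turn": [0,0,0]},{"delta_pos": [0,0,-0.3],"turn": [0,0,0]},{"delta_pos": [0,0,-0.4],"turn": [0,0,0]},{"delta_pos": [0,0,-0.4],"turn": [0,0,0]},{"delta_pos": [-0.3,-0.3,-0.4],"turn": [0,0,0]},{"delta_pos": [-0.3,-0.3,-0.2],"turn": [0,0,0]},{"delta_pos": [-0.3,-0.3,0],"turn": [0,0,0]},{"delta_pos": [-0.3,-0.3,0],"turn": [0,0,0]},{"delta_pos": [-0.3,-0.3,0],"turn": [0,0,0]},{"delta_pos": [0,0,0],"turn": [0,0,0]},{"delta_pos": [0,0,0],"turn": [0,0,0]}], "hand": 1}}

```text
time_s: 31.5
eef_pos: [0.3216, -0.4335, 0.1866]
eef_rot: [0.0, 0.723, 0.691, 0.0]
wrist_force: [-0.6, -0.6, 0.9]
gripper_width: 0.0855
finger_force: 0.0
```

```bash
python3 - <<'E'
from h import *
plan()
c=cams.camera("top");cv2.imwrite("pics/t4.png",cv2.resize(c["pixels"][120:290,190:510,::-1],None,fx=2.5,fy=2.5,interpolation=cv2.INTER_CUBIC))
E
```

```text
t 31.5 pos [ 321.6 -433.5  186.6] alpha 87.4 tilt 0.03 F [-0.6 -0.6  0.9] w 0.0855 q6 -0.96
```

View pics/t4.png

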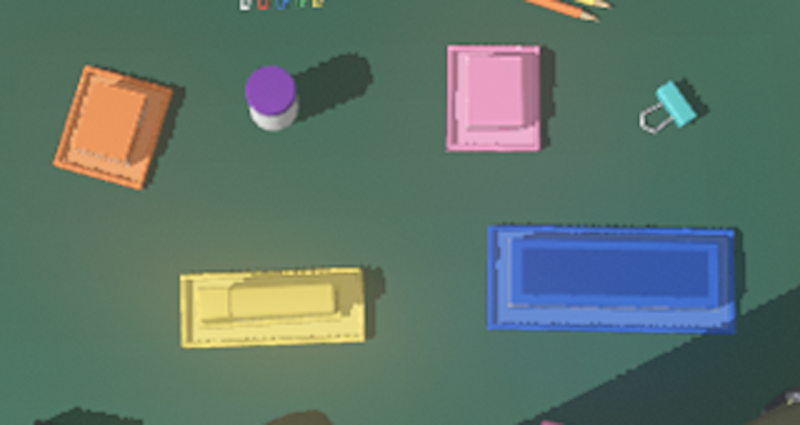

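All four things sit inside their trays, aligned: orange (110,120), pink (494,92), stapler (283,300), tin (615,272). The pot at (271,95) is unmoved.

```bash
python3 -c "
from bench import manip
print(manip.job_done())"
```

```text
the job is handed in; nothing more can be done
None
```

The job is handed in: the stapler, both note blocks and the tin lie flat and aligned in their own trays, the paint pot is where it was, and it took about 32 of the 106 s; no verdict was shown.

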